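# Turn the battery pack round in the bench charger

### The job

One of the two battery packs in the sloping charger has been put in back to front, with its contact tongue sticking out. Pull it out, turn it end for end, push it back fully home in its bay contacts first, and only then throw the charger's lever switch fully over to on. Leave the other pack and the things lying about where they are.

Things in the scene. Friction and masses are not known exactly. Their poses are not given: they have to be found in the camera images.
- pack_1_centre (a point): black battery pack 150 x 44 x 36 mm, about 0.3 kg; starts fully home in one of the bays (either one) but the wrong way round, its contact tongue sticking out at the top, blunt end in the pocket. This point is its centre; x along it towards the contact end, y across the 44 mm, z across the 36 mm.
- pack_1_contacts (a point): tip of the contact tongue of that pack, on its long axis, 75 mm from its centre. The tongue is grey, narrower than the pack (26 x 20 mm), 16 mm long (part of the 150 mm), with steel strips; the other end is blunt, full width, with three ribs round it. The upper and lower faces are alike, so either may be up.
- pack_2_centre (a point): black battery pack 150 x 44 x 36 mm, about 0.3 kg; starts in the other bay the right way round, blunt end sticking out, and is to be left alone. This point is its centre; x along it towards the contact end, y across the 44 mm, z across the 36 mm.
- pack_2_contacts (a point): tip of the contact tongue of the second, identical pack
- dock: grey two-bay charging dock, fixed, 200 x 245 mm, about 100 mm high without packs. Origin on the bench; x level, towards the high side of the slope (the robot's left), y towards the robot, z up. The bays, 120 mm apart in y, slope 30 degrees: a pack slides out along (0.866, 0, 0.5) in the dock's frame; its upper face looks along (-0.5, 0, 0.866). Friction holds a pack wherever it is left, so it must be pushed home.
- bay_near (a point): centre of the end wall at the bottom of the +y bay (nearer the robot), at (-0.075, 0.06, 0.05) in the dock's frame; the tongue's tip is here when a pack is home, its centre 75 mm up the slope. From the end wall a grey closed pocket runs 44 mm up the slope, 47 mm wide and 38.5 mm high inside, walls 5 mm, then a flared lip to 52 mm; its floor is level with the rib (see bay_far).
- bay_far (a point): the same for the -y bay, at (-0.075, -0.06, 0.05) in the dock's frame. In both bays the part of the pack outside the pocket lies on a rib 24 mm wide that ends 125 mm from the end wall and stands 12 mm above the sloping deck, so that its long sides are free for fingers. A pack lying on the rib has its axis on the bay's axis.
- switch (a joint): the dock's switch lever, angle in rad: 0 = off, leaning towards the low side (dock -x), up to 1.0 = on, leaning towards the high side (dock +x); upright at 0.5. It stays where it is left, and moves with about 1 N at its ball
- switch_tip (a point): centre of the black ball, 26 mm across, on the end of the 80 mm long, 10 mm thick steel lever, 102 to 112 mm above the bench. The lever turns about the dock's y direction on an axis at (-0.02, -0.155, 0.032) in the dock's frame, on a fixed block 70 mm long (x), 50 mm wide, 45 mm high
- driver: black and grey cordless driver standing on its foot, 110 x 75 mm foot, 185 mm tall; origin under the foot; a bystander
- wax: white block of ski wax, 100 x 50 x 28 mm, lying flat; origin under its centre; a bystander
- scraper: clear plastic scraper plate, 140 x 65 x 5 mm, lying flat; origin under its centre; a bystander
- tape: cardboard-coloured roll, 100 mm across, 35 mm tall, lying flat; origin under its centre; a bystander
- screwdriver: black-handled screwdriver, 200 mm long, 26 mm thick, lying flat; origin under its centre; a bystander
Things that resemble listed ones, but are neither listed nor needed, are in the scene too. Leave any brown or orange look-alike of the part that bears pack_2_centre alone.

How it is judged:
On the way, in this order (a step that is already met when the one before it is completed fails the run):
1. the wrong-way pack is drawn right out of its bay (distance of pack_1_centre from where it was at the start of the episode above 0.07 m), for 0.1 s.
2. it is back in the bay contacts first, fully home, with the switch still off ((distance between pack_1_contacts and bay_near below 0.006 m or distance between pack_1_contacts and bay_far below 0.006 m) and value of joint switch below 0.4 rad), for 0.3 s.
3. the lever is thrown to on (value of joint switch above 0.85 rad), for 0.1 s.
At the end, for the whole second after the job is handed in: both packs lie at rest in the dock's two bays with the tips of their contact tongues within 6 mm of the centre of the bay's end wall, and the switch lever stands beyond 0.85 rad (on) ((distance between pack_1_contacts and bay_near below 0.006 m or distance between pack_1_contacts and bay_far below 0.006 m) and (distance between pack_2_contacts and bay_near below 0.006 m or distance between pack_2_contacts and bay_far below 0.006 m) and value of joint switch above 0.85 rad and linear speed of pack_1 below 0.02 m/s); the robot touches nothing.
It fails at once if the switch is thrown (beyond 0.5 rad) while the pack is not home in its bay contacts first (value of joint switch above 0.5 rad and not (distance between pack_1_contacts and bay_near below 0.006 m or distance between pack_1_contacts and bay_far below 0.006 m)).
It fails at once if the other pack is moved more than 10 mm (distance of pack_2_centre from where it was at the start of the episode above 0.01 m).
It fails at once if a bystander is moved more than 30 mm (distance of any of driver, wax, scraper, tape, screwdriver from where it was at the start of the episode above 0.03 m).
It also fails if it takes over 64 s, if anything falls off the work surface, if the arm or the gripper's body presses on something with over 40 N, if the wrist force passes 120 N, or if a joint passes its speed limit or range.

### The arm

A 6-joint arm with a two-finger parallel gripper is mounted at the origin on the work surface. World frame = base frame: x ahead of the robot, y to its left, z up, the work surface at z = 0. Lengths are in m, angles in rad, forces in N, time in s.
With the tool pointing down it reaches from about 0.275 to 1 m from the base axis. Payload 8.4 kg.
Tool frame: the origin (TCP) lies on the centre line of the jaws, within the pads' length; the fingertips stand 25 mm ahead of it and the grasp point (between the pads) lies 6 mm ahead of it; z points along the fingers, y is the line along which they close (so a half turn about z gives the same grasp; the last joint's range is limited). The gripper opens to 85 mm and grips with 20 to 120 N. Pads are 22 mm wide; open, the fingers measure 114 mm over their backs; the gripper's body (76 mm by 85 mm) begins 54 mm behind the grasp point. The pads swing forward as they close: fully open they stand 13 mm farther back than shut.
Start: joints at [-1.126, 0.353, 1.633, -0, 1.155, -0.002], TCP at [0.27, -0.564, 0.256] pointing down, gripper open.
Joint ranges: [-2.63, 2.63], [-0.92, 2.1], [0.06, 2.66], [-1.3, 4.44], [0, 2.69], [-3.02, 3.02]. Speed limits (rad/s): [2.22, 2.22, 2.79, 3.14, 3.14, 3.14].

### API

Orientations are given as a unit quaternion [w, x, y, z].
In Python, from workcell import telemetry, imaging, workorder gives the robot as it stands.
- The arm moves only by the tool send_rows, never from a script. Its argument "series" is a list of rows, each a list of 4 numbers: the shift along the tool's x, y, z in mm, then the turn about the tool's z in rad. A call has 1 to 8 rows; each row shifts and turns the commanded pose from where the row before left it, along the tool's axes as they then stand; what a row does not reach is not made up. A row lasts 1/12 s, in which the tool goes at most 41.7 mm and 7.16 degrees, less where a joint would pass 70% of its speed; a pose out of reach is approached as far as the arm can. A call with a gripper value outside its range is refused whole. "hand" is the finger opening in mm, from 0 to 85.4, set as the call begins (left out, the last holds). The fingers move at their own pace and stop on an object; "grip_force" is the grip in N (left out, the last holds). Time passes only in rows, so rows that do not move let the fingers close. It gives the time, the measured TCP pose, the force, the opening and the grip force at its end, in the units of the state.
- telemetry.state(): the state, without advancing time (a new reading comes with each control period).
- imaging.grab_frame(name): name is "scene" or "top" or "wrist"; returns the picture (420x560x3 uint8, red, green, blue); there is no depth.
- imaging.calibration(name): a dict with "vfov" (degrees; the focal length in pixels is half the picture's height over the tangent of half this angle, whatever the lens; pixels are square), "cx", "cy" (the principal point, pixels), "k1" (the pictures are not rectified: a ray, as slopes to the right and down, at radius r is drawn at 1 + k1 r^2 times it, then the intrinsics apply), "rvec" (rotation vector, rad) and "tvec" (3), from world to camera coordinates, as OpenCV has them; the wrist camera has in their place "T_tool_cam" (4x4, takes a point from camera to tool coordinates, whose origin is the TCP and whose axes are the flange's). Camera axes: x right, y down, z forward; pixel columns grow to the right and rows downward; lengths in m; the calibration is good to about 2 mm. A picture is of the moment at which its call begins: read the wrist's pose just before it. calibration takes no time and is no camera call.
- workorder.hand_in(): hands the job in; it is judged then, once.
The state is a dict: "time_s": time; "joints": joint angles; "joint_velocities": joint speeds; "effort": joint torques, N m; "ee_pos": TCP position; "tool_rot": TCP orientation; "wrist_force": force on the tool from outside, world axes, zero at the start; "ft_torque": the same for the moment, N m; "opening": finger opening in m; "grasp_force": force on a finger pad.
Only numpy, scipy, OpenCV 4.12 (cv2) and the standard library are available. Lean on these libraries where they do the work, as an engineer would, in place of code of your own. Each camera call takes 0.05 s, during which the arm holds its last target. There are 200 camera calls.

## Working session

There is one attempt and no reset: what is moved stays moved. The work goes in short steps, Python scripts to look and compute and a tool call to move; the robot and the scene stay as the last step left them, time stands still between calls to the robot, and variables do not carry over. Pictures are saved under pics/ and viewed, at most 10 in all, crops included, and the job is handed in when it is done.

Besides the shell and the picture viewer there is one more tool, called after "Request:" as name(argument=value, ...), one argument or row to a line, values as JSON. send_rows: Moves the arm, as the interface text tells. Its arguments: {"type":"object","properties":{"series":{"type":"array","items":{"type":"array","items":{"type":"number"}}},"hand":{"type":"number"},"grip_force":{"type":"number"}},"required":["series"]}

```bash
mkdir -p pics; cat > h.py <<'E'
import numpy as np, cv2
from scipy.spatial.transform import Rotation as R
from workcell import telemetry, imaging, workorder
def cam(name, st=None):
    c=imaging.calibration(name)
    f=210/np.tan(np.radians(c['vfov'])/2)
    if 'rvec' in c:
        Rw=R.from_rotvec(np.ravel(c['rvec'])).as_matrix(); t=np.ravel(c['tvec'])
    else:
        T=np.array(c['T_tool_cam']); q=st['tool_rot']
        Rt=R.from_quat([q[1],q[2],q[3],q[0]]).as_matrix()
        Rc=Rt@T[:3,:3]; o=Rt@T[:3,3]+np.array(st['ee_pos']); Rw=Rc.T; t=-Rw@o
    K=np.array([[f,0,c['cx']],[0,f,c['cy']],[0,0,1.]])
    return K,c['k1'],Rw,t
def proj(C,P):
    K,k,Rw,t=C; p=(Rw@np.atleast_2d(P).T).T+t; s=p[:,:2]/p[:,2:]; s=s*(1+k*(s**2).sum(1,keepdims=True))
    return s*K[0,0]+K[:2,2]
def ray(C,uv):
    K,k,Rw,t=C; d=(np.array(uv,float)-K[:2,2])/K[0,0]; s=d.copy()
    for _ in range(20): s=d/(1+k*(s**2).sum())
    v=Rw.T@np.array([s[0],s[1],1]); return -Rw.T@t, v/np.linalg.norm(v)
def onz(C,uv,z):
    o,v=ray(C,uv); return o+v*(z-o[2])/v[2]
def tri(a,uva,b,uvb):
    o,v=ray(a,uva); p,w=ray(b,uvb); s=np.linalg.lstsq(np.c_[v,-w],p-o,rcond=None)[0]
    A=o+v*s[0];B=p+w*s[1]; return (A+B)/2,np.linalg.norm(A-B)
def save(n,im): cv2.imwrite('pics/'+n+'.png',im[:,:,::-1])
E
python3 - <<'E'
from h import *
st=telemetry.state(); print(st['ee_pos'],st['tool_rot'],st['time_s'])
a=imaging.grab_frame('scene');b=imaging.grab_frame('top');save('scene0',a);save('top0',b)
for n in('scene','top'):
    C=cam(n);print(n,C[0][0,0],-C[2].T@C[3])
print(imaging.calibration('wrist'))
E
```

```text
[ 0.26985382 -0.56325636  0.25556568] [-6.70402716e-04  9.75154028e-01  2.21526856e-01 -1.55800954e-04] 0.0
scene 522.3125540096023 [ 1.41277733 -0.39797632  1.04200655]
top 381.0785559778397 [ 0.38832385 -0.00197129  0.89235718]
{'vfov': 68.79500708948026, 'cx': 281.43765075353554, 'cy': 203.34583695731465, 'k1': -0.0033175859826025957, 'T_tool_cam': array([[-5.02573626e-04, -9.59203307e-01, -2.82716755e-01,
         7.17344932e-02],
       [ 9.99999296e-01, -7.85924247e-04,  8.88832590e-04,
         3.59694465e-05],
       [-1.07476511e-03, -2.82716109e-01,  9.59203027e-01,
        -1.18448679e-01],
       [ 0.00000000e+00,  0.00000000e+00,  0.00000000e+00,
         1.00000000e+00]])}
```

View pics/scene0.png

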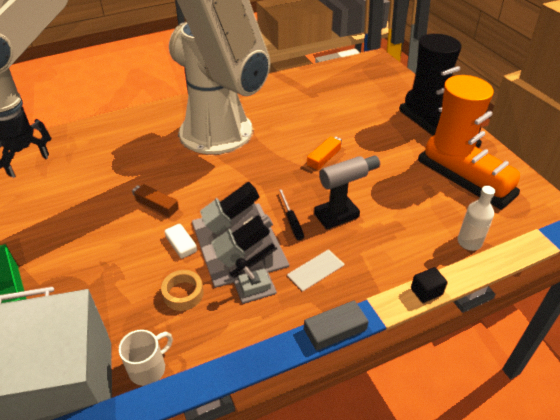

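View pics/top0.png

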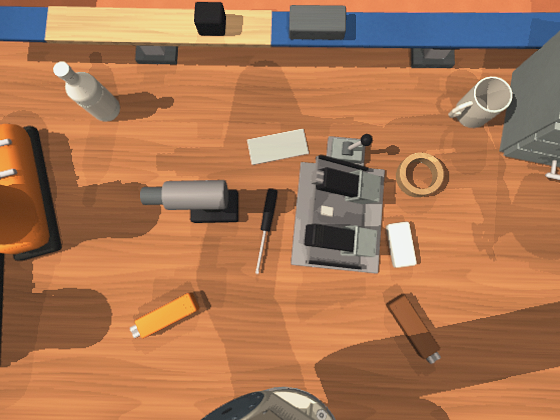

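The top view shows the dock at about (340,215), with the far-bay pack at (338,180), the near-bay pack at (330,237) and the lever ball at (366,140). There are three black or coloured candidates. The far pack (338,180) has a grey narrow tip at (318,178), the near pack (330,237) has a blunt end, and the orange and brown look-alikes at (167,315) and (413,327) are to be ignored. The far pack fits, so I'll confirm it in a crop.

```bash
python3 - <<'E'
import cv2,numpy as np
b=cv2.imread('pics/top0.png')[120:280,280:400];a=cv2.imread('pics/scene0.png')[175:305,185:295]
b=cv2.resize(b,(420,560),interpolation=cv2.INTER_CUBIC);a=cv2.resize(a,(380,449),interpolation=cv2.INTER_CUBIC)
o=np.zeros((560,800,3),np.uint8);o[:,:420]=b;o[:449,420:]=a
o=np.clip(255*(o/255.)**.6,0,255).astype(np.uint8)
cv2.imwrite('pics/crop0.png',o)
E
```

```text
(no output)
```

View pics/crop0.png

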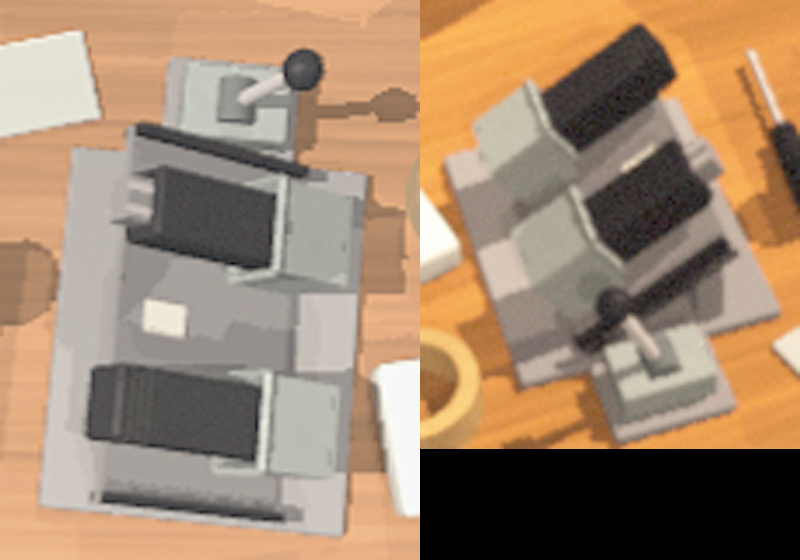

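The crop confirms it: the far pack has a grey tongue with strips at its high (left) end, and the near pack shows ribs, so it is correctly placed. The dark bars along the deck's outer edges limit finger clearance. Next I need the dock pose.

```bash
python3 - <<'E'
from h import *
T=cam('top');S=cam('scene'); f=lambda u,v:(280+u/3.5,120+v/3.5); g=lambda u,v:(185+(u-420)/3.4545,175+v/3.4545)
np.set_printoptions(precision=4,suppress=True)
print('ball',tri(T,f(302,69),S,g(613,305)),onz(T,f(302,69),.102))
print('tongue tip centre',tri(T,f(125,200),S,g(715,160)))
print('near pack low end corner',tri(T,f(93,368),S,g(640,28)))
for n,p in dict(c1=(75,148),c2=(365,172),c3=(345,533),c4=(40,507)).items(): print(n,onz(T,f(*p),0)[:2])
for n,p in dict(orange1=(197,297),orange2=(133,333),brown1=(390,297),brown2=(435,360),scr1=(272,190),scr2=(259,272),plate1=(247,162),plate2=(307,155),wax=(402,245),tape=(421,174),foot1=(190,222),free=(225,270),free2=(340,320)).items(): print(n,onz(T,p,0)[:2])
ball=onz(T,f(302,69),.102)
for yaw in (84,85,86):
    c,s=np.cos(np.radians(yaw)),np.sin(np.radians(yaw)); M=np.array([[c,-s],[s,c]])
    o=ball[:2]-M@[-.0584,-.155]
    W=lambda p:np.r_[o+M@np.array(p[:2]),p[2]]
    P=[W((.0459,.06-.022,.1406)),W((.0459,.06+.022,.1406)),W((.032,-.038,.1326)),W((.032,-.082,.1326)),W((-.1,-.1225,0)),W((-.1,.1225,0)),W((.1,.1225,0))]
    print(yaw,o); print(((proj(T,P)-[280,120])*3.5).round().tolist(), ((proj(S,P)-[185,175])*3.4545+[420,0]).round().tolist())
E
```

```text
ball (array([ 0.6625, -0.1599,  0.1082]), np.float64(0.002109435811869503)) [ 0.6643 -0.1621  0.102 ]
tongue tip centre (array([ 0.5769, -0.0502,  0.1214]), np.float64(0.007947699861174908))
near pack low end corner (array([ 0.4671, -0.0456,  0.1587]), np.float64(0.022469962683656128))
c1 [ 0.6408 -0.0273]
c2 [ 0.6277 -0.2252]
c3 [ 0.3838 -0.2092]
c4 [ 0.3954 -0.0086]
orange1 [0.3168 0.2069]
orange2 [0.2335 0.3476]
brown1 [ 0.3289 -0.2343]
brown2 [ 0.1956 -0.3304]
scr1 [0.5713 0.0416]
scr2 [0.3771 0.0661]
plate1 [0.6388 0.104 ]
plate2 [ 0.6592 -0.0404]
wax [ 0.4478 -0.2638]
tape [ 0.6175 -0.3115]
foot1 [0.4899 0.2335]
free [0.3797 0.1453]
free2 [ 0.2747 -0.1211]
84 [ 0.5163 -0.0879]
[[98.0, 350.0], [88.0, 427.0], [136.0, 226.0], [145.0, 153.0], [328.0, 171.0], [292.0, 531.0], [-9.0, 491.0]] [[673.0, 56.0], [657.0, 19.0], [686.0, 136.0], [704.0, 178.0], [550.0, 385.0], [477.0, 156.0], [711.0, 102.0]]
85 [ 0.515  -0.0905]
[[103.0, 354.0], [95.0, 431.0], [140.0, 229.0], [147.0, 156.0], [329.0, 171.0], [299.0, 531.0], [-3.0, 496.0]] [[668.0, 55.0], [651.0, 19.0], [682.0, 135.0], [702.0, 177.0], [550.0, 386.0], [472.0, 158.0], [705.0, 101.0]]
86 [ 0.5138 -0.0931]
[[109.0, 358.0], [102.0, 435.0], [143.0, 232.0], [149.0, 159.0], [330.0, 170.0], [307.0, 531.0], [4.0, 501.0]] [[663.0, 55.0], [645.0, 19.0], [679.0, 134.0], [699.0, 176.0], [549.0, 387.0], [466.0, 160.0], [698.0, 101.0]]
```

Request:
send_rows(
  series=[
    [29.4,-17.5,0,0],
    [29.4,-17.5,0,0],
    [29.4,-17.5,0,0],
    [29.4,-17.5,0,0],
    [29.4,-17.5,0,0],
    [29.4,-17.5,0,0],
    [29.4,-17.5,0,0],
    [29.4,-17.5,0,0],
  ],
)

```text
time_s: 0.77
ee_pos: [0.4221, -0.3342, 0.2561]
tool_rot: [-0.0, 0.975, 0.221, -0.0]
wrist_force: [0.4, -0.4, -0.0]
opening: 0.0851
grasp_force: 0.0
```

Request:
send_rows(
  series=[
    [29.4,-17.5,0,0],
    [29.4,-17.5,0,0],
    [29.4,-17.5,0,0],
    [29.4,-17.5,0,0],
    [29.4,-17.5,0,0],
    [29.4,-17.5,0,0],
    [29.4,-17.5,0,0],
    [29.4,-17.5,0,0],
  ],
)

```text
time_s: 1.43
ee_pos: [0.5738, -0.1062, 0.256]
tool_rot: [-0.0, 0.975, 0.222, -0.0]
wrist_force: [0.8, -0.5, 0.7]
opening: 0.0854
grasp_force: 0.0
```

Request:
send_rows(
  series=[
    [0,0,0,-0.118],
    [0,0,0,-0.118],
    [0,0,0,-0.118],
    [0,0,0,-0.118],
    [0,0,0,-0.118],
    [0,0,0,-0.118],
    [0,0,0,-0.118],
    [0,0,0,-0.118],
  ],
)

```text
time_s: 2.1
ee_pos: [0.573, -0.1078, 0.2559]
tool_rot: [-0.0, 0.766, 0.643, -0.0]
wrist_force: [-0.4, -0.0, 0.1]
opening: 0.0855
grasp_force: 0.0
```

Request:
send_rows(
  series=[
    [0,0,0,-0.115],
    [0,0,0,0],
    [0,0,0,0],
  ],
)

```text
time_s: 2.35
ee_pos: [0.5731, -0.1078, 0.256]
tool_rot: [-0.0, 0.731, 0.682, -0.0]
wrist_force: [0.1, 0.1, -0.0]
opening: 0.0855
grasp_force: 0.0
```

```bash
python3 - <<'E'
from h import *
import json
st=telemetry.state();im=imaging.grab_frame('wrist');save('w1',im)
json.dump({k:np.array(v).tolist() for k,v in st.items()},open('w1.json','w'))
print(st['ee_pos'],st['joints'],st['time_s'])
r=R.from_quat(np.roll(st['tool_rot'],-1)).as_matrix();print(np.degrees(np.arctan2(r[1,0],r[0,0])))
E
```

```text
[ 0.57309771 -0.10783006  0.25600014] [-1.88561005e-01  2.88989717e-01  1.72505938e+00  2.04690838e-05
  1.12814046e+00 -1.19985860e-01] 2.35
86.07042942214194
```

View pics/w1.png

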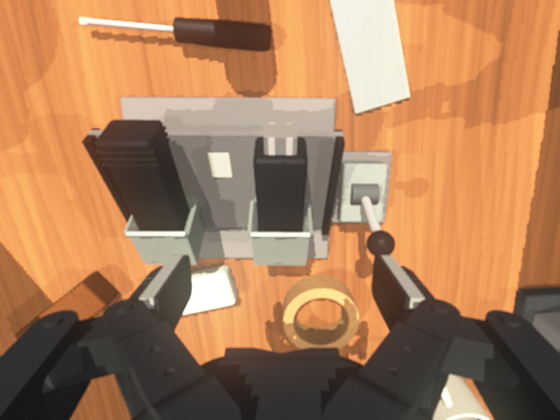

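The wrist view shows pack_1 at (280,185) with its tongue up at (282,135) and its body end edge near row 162 (columns 257 to 306). Pack_2 is at (150,170) with ribs showing. The rails are at (335,180) and (105,180), and the ball is at (381,243). I'll refine from these.

```bash
cat >> h.py <<'E'
def pts(o,yaw):
    c,s=np.cos(np.radians(yaw)),np.sin(np.radians(yaw)); M=np.array([[c,-s],[s,c]])
    return lambda p:np.r_[o+M@np.array(p[:2]),p[2]]
E
python3 - <<'E'
from h import *
import json
np.set_printoptions(precision=4,suppress=True)
st=json.load(open('w1.json'));W=cam('wrist',st)
im=cv2.imread('pics/w1.png');g=cv2.cvtColor(im,cv2.COLOR_BGR2GRAY)
for r in (170,180,190,200): print(r,g[r,245:345:2].tolist())
print('col',g[120:240:2,282].tolist(), 'col262',g[120:240:2,262].tolist())
bm=(g[225:262,362:400]<45).astype(np.uint8);n,l,s,c=cv2.connectedComponentsWithStats(bm);i=1+s[1:,4].argmax();ball=c[i]+[362,225];print('ball',ball,s[i])
B=onz(W,ball,.102);print(B)
for p in((257,162),(306,162)):print(p,onz(W,p,.1326))
for yaw in(85.5,86.3,87):
    c,s=np.cos(np.radians(yaw)),np.sin(np.radians(yaw)); M=np.array([[c,-s],[s,c]]);o=B[:2]-M@[-.0584,-.155];w=pts(o,yaw)
    P=[w(p) for p in[(.032,-.038,.1326),(.032,-.082,.1326),(.0459,.038,.1406),(.0459,.082,.1406),(-.015,-.038,.105),(-.015,-.082,.105)]]
    print(yaw,o,proj(W,P).round(1).tolist())
E
```

```text
170 [140, 141, 141, 142, 121, 59, 58, 59, 60, 60, 58, 59, 59, 58, 56, 55, 57, 56, 56, 57, 56, 56, 55, 55, 55, 55, 55, 56, 56, 54, 52, 96, 128, 125, 126, 117, 116, 117, 116, 117, 117, 119, 111, 65, 59, 61, 60, 69, 94, 134]
180 [140, 140, 141, 140, 134, 74, 57, 57, 58, 56, 55, 56, 55, 56, 55, 56, 55, 53, 55, 55, 55, 54, 53, 55, 55, 54, 55, 53, 54, 50, 60, 91, 120, 126, 122, 116, 116, 116, 116, 117, 117, 116, 74, 55, 60, 60, 69, 98, 97, 155]
190 [140, 140, 139, 140, 141, 98, 55, 56, 56, 57, 55, 55, 54, 55, 53, 53, 54, 54, 54, 53, 53, 53, 55, 53, 53, 52, 53, 53, 53, 51, 73, 93, 103, 126, 119, 116, 115, 117, 114, 116, 118, 84, 54, 59, 59, 67, 91, 87, 108, 166]
200 [140, 141, 141, 166, 162, 169, 74, 55, 56, 56, 56, 57, 57, 57, 55, 54, 56, 54, 54, 55, 55, 53, 54, 53, 55, 55, 56, 55, 53, 55, 93, 95, 99, 111, 116, 116, 115, 117, 117, 117, 103, 54, 59, 60, 65, 94, 134, 92, 127, 182]
col [181, 181, 180, 180, 181, 180, 181, 180, 178, 162, 151, 151, 152, 151, 151, 150, 152, 133, 64, 67, 80, 71, 61, 57, 56, 56, 56, 55, 57, 55, 55, 54, 53, 53, 52, 53, 55, 53, 54, 55, 54, 53, 54, 57, 55, 55, 58, 57, 57, 58, 59, 60, 61, 62, 60, 61, 197, 253, 228, 132] col262 [181, 181, 181, 177, 173, 174, 180, 178, 138, 79, 76, 74, 71, 69, 69, 67, 67, 66, 63, 73, 85, 81, 63, 59, 59, 59, 58, 57, 57, 56, 58, 58, 56, 57, 56, 58, 56, 57, 57, 57, 58, 57, 57, 59, 61, 58, 60, 61, 61, 61, 61, 62, 64, 64, 61, 71, 216, 252, 228, 170]Traceback (most recent call last):
  File "<stdin>", line 8, in <module>
ValueError: attempt to get argmax of an empty sequence
```

```bash
python3 - <<'E'
from h import *
import json
np.set_printoptions(precision=4,suppress=True)
st=json.load(open('w1.json'));W=cam('wrist',st)
g=cv2.imread('pics/w1.png',0)
bm=(g[222:262,360:402]<75).astype(np.uint8);bm=cv2.morphologyEx(bm,cv2.MORPH_OPEN,np.ones((9,9),np.uint8));n,l,s,c=cv2.connectedComponentsWithStats(bm);print(s,c+[360,222])
B=onz(W,(381,243),.102);print(B)
a,b=[onz(W,p,.1326) for p in((255,161),(306,161))];print(a,b,np.linalg.norm(a-b))
for yaw in(85.5,86.3,87):
    c,s=np.cos(np.radians(yaw)),np.sin(np.radians(yaw)); M=np.array([[c,-s],[s,c]]);o=B[:2]-M@[-.0584,-.155];w=pts(o,yaw)
    P=[w(p) for p in[(.032,-.038,.1326),(.032,-.082,.1326),(.0459,.038,.1406),(.0459,.082,.1406),(-.015,-.038,.105),(-.015,-.082,.105)]]
    print(yaw,o,proj(W,P).round(1).tolist())
E
```

```text
[[   0    0   42   40 1599]
 [   8   17    9    9   81]] [[380.9306 241.424 ]
 [372.     243.    ]]
[ 0.6654 -0.163   0.102 ]
[ 0.5546 -0.0713  0.1326] [ 0.5948 -0.0741  0.1326] 0.04029503093014837
85.5 [ 0.5154 -0.0926] [[255.7, 151.2], [311.8, 151.7], [152.5, 132.8], [93.4, 132.3], [258.8, 199.4], [307.0, 199.8]]
86.3 [ 0.5145 -0.0947] [[254.1, 153.3], [310.2, 153.0], [151.0, 136.5], [92.3, 136.8], [258.2, 201.1], [306.3, 200.9]]
87 [ 0.5136 -0.0966] [[252.8, 155.1], [308.8, 154.2], [149.7, 139.7], [91.3, 140.7], [257.7, 202.6], [305.7, 201.9]]
```

Request:
send_rows(
  series=[
    [3,0,15,0],
    [3,0,20,0],
    [0,0,20,0],
    [0,0,20,0],
    [0,0,15,0],
    [0,0,10,0],
    [0,0,5,0],
    [0,0,0,0],
  ],
  hand=54,
)

```text
time_s: 3.07
ee_pos: [0.5732, -0.1018, 0.1504]
tool_rot: [-0.001, 0.73, 0.683, -0.0]
wrist_force: [-0.9, -0.3, 0.2]
opening: 0.0545
grasp_force: 0.0
```

Request:
send_rows(
  series=[
    [0,0,15,0],
    [0,0,15,0],
    [0,0,10,0],
    [0,0,10,0],
    [0,0,0,0],
  ],
)

```text
time_s: 3.48
ee_pos: [0.573, -0.1018, 0.1]
tool_rot: [-0.001, 0.73, 0.684, -0.001]
wrist_force: [-0.3, -0.3, 0.0]
opening: 0.0538
grasp_force: 0.0
```

Request:
send_rows(
  series=[
    [0,0,0,0],
    [0,0,0,0],
    [0,0,0,0],
    [0,0,0,0],
    [0,0,0,0],
    [0,0,0,0],
  ],
  hand=35,
  grip_force=60,
)

```text
time_s: 3.98
ee_pos: [0.5738, -0.1019, 0.1015]
tool_rot: [0.0, 0.73, 0.684, 0.0]
wrist_force: [0.4, 1.2, -3.7]
opening: 0.0435
grasp_force: 61.2
```

Request:
send_rows(
  series=[
    [4.33,0,-2.5,0],
    [8.66,0,-5,0],
    [8.66,0,-5,0],
    [8.66,0,-5,0],
    [8.66,0,-5,0],
    [8.66,0,-5,0],
    [8.66,0,-5,0],
    [8.66,0,-5,0],
  ],
)

```text
time_s: 4.65
ee_pos: [0.578, -0.036, 0.1395]
tool_rot: [0.0, 0.73, 0.684, 0.0]
wrist_force: [-0.1, -1.4, -2.0]
opening: 0.0433
grasp_force: 61.3
```

Request:
send_rows(
  series=[
    [8.66,0,-5,0],
    [8.66,0,-5,0],
    [0,0,-25,0],
    [0,0,-35,0],
    [0,0,-35,0],
    [0,0,-30,0],
    [0,0,-10,0],
  ],
)

```text
time_s: 5.23
ee_pos: [0.5809, -0.0191, 0.2888]
tool_rot: [0.002, 0.73, 0.684, 0.002]
wrist_force: [1.1, -0.1, -2.2]
opening: 0.0437
grasp_force: 62.2
```

Request:
send_rows(
  series=[
    [-6,-25,0,0],
    [-6,-34,0,0],
    [-6,-36,0,0],
    [-6,-36,0,0],
    [-6,-36,0,0],
    [-6,-36,0,0],
    [-6,-36,0,0],
    [-7,-27,0,0],
  ],
)

```text
time_s: 5.9
ee_pos: [0.3069, -0.0507, 0.2824]
tool_rot: [-0.001, 0.73, 0.684, -0.001]
wrist_force: [1.1, -0.0, -3.4]
opening: 0.0435
grasp_force: 62.4
```

Request:
send_rows(
  series=[
    [0,0,0,0.12],
    [0,0,0,0.12],
    [0,0,0,0.12],
    [0,0,0,0.12],
    [0,0,0,0.12],
    [0,0,0,0.12],
    [0,0,0,0.12],
    [0,0,0,0.12],
  ],
)

```text
time_s: 6.57
ee_pos: [0.3099, -0.051, 0.283]
tool_rot: [-0.0, 0.964, 0.267, -0.0]
wrist_force: [-0.9, 0.2, -3.6]
opening: 0.0431
grasp_force: 62.3
```

Request:
send_rows(
  series=[
    [0,0,0,0.12],
    [0,0,0,0.12],
    [0,0,0,0.12],
    [0,0,0,0.12],
    [0,0,0,0.12],
    [0,0,0,0.12],
    [0,0,0,0.12],
    [0,0,0,0.12],
  ],
)

```text
time_s: 7.23
ee_pos: [0.3099, -0.051, 0.283]
tool_rot: [-0.0, 0.978, -0.209, -0.001]
wrist_force: [-0.0, -0.3, -2.7]
opening: 0.0432
grasp_force: 62.3
```

Request:
send_rows(
  series=[
    [0,0,0,0.12],
    [0,0,0,0.12],
    [0,0,0,0.12],
    [0,0,0,0.12],
    [0,0,0,0.12],
    [0,0,0,0.12],
    [0,0,0,0.12],
    [0,0,0,0.12],
  ],
)

```text
time_s: 7.9
ee_pos: [0.3099, -0.051, 0.283]
tool_rot: [0.0, 0.771, -0.637, -0.001]
wrist_force: [0.2, 1.0, -2.9]
opening: 0.0432
grasp_force: 62.3
```

```bash
python3 - <<'E'
from h import *
st=telemetry.state();print(st['ee_pos'],st['joints'],st['time_s'])
a=imaging.grab_frame('scene')
save('s2',cv2.resize(a[80:320,60:380],(800,600)))
E
```

```text
[ 0.3098675  -0.05100658  0.28299136] [-1.68263898e-01 -2.06283456e-01  2.18401376e+00  3.68665670e-04
  1.16508088e+00  2.78254260e+00] 7.9
```

View pics/s2.png

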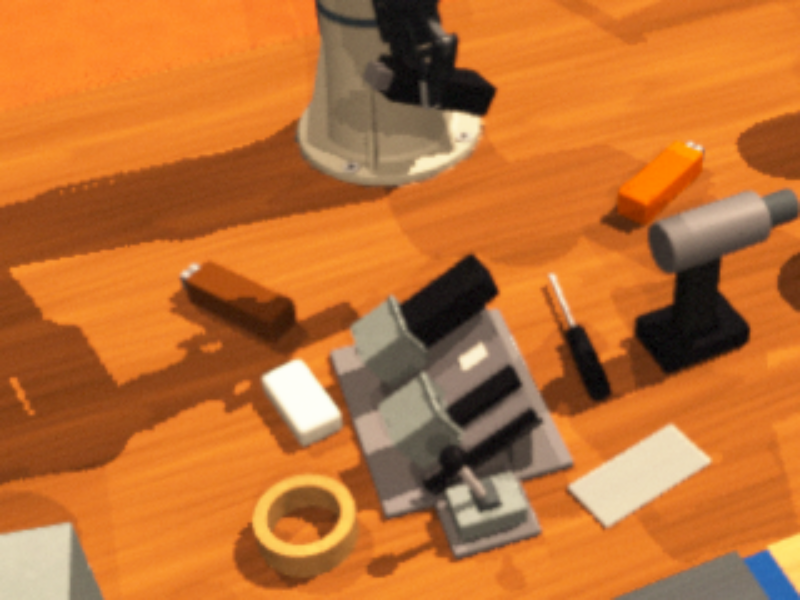

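The pack is held with its tongue at the left and up (380,75) and its blunt end at the right and low (480,95). The empty bay and its rib are visible, and the switch is still off. Next I lower it until it lies flat on the bench.

Request:
send_rows(
  series=[
    [0,0,20,0],
    [0,0,35,0],
    [0,0,38,0],
    [0,0,38,0],
    [0,0,35,0],
    [0,0,20,0],
    [0,0,5,0],
  ],
)

```text
time_s: 8.53
ee_pos: [0.3078, -0.0508, 0.0899]
tool_rot: [0.001, 0.774, -0.633, -0.003]
wrist_force: [-1.0, -0.8, -2.2]
opening: 0.0433
grasp_force: 62.3
```

Request:
send_rows(
  series=[
    [0,0,0,0],
    [0,0,0,0],
    [0,0,6,0],
    [0,0,6,0],
    [0,0,6,0],
    [0,0,6,0],
    [0,0,6,0],
    [0,0,6,0],
  ],
  grip_force=22,
)

```text
time_s: 9.2
ee_pos: [0.3132, -0.0526, 0.0572]
tool_rot: [-0.001, 0.774, -0.634, 0.003]
wrist_force: [1.5, -15.4, 19.9]
opening: 0.0429
grasp_force: 62.3
```

Request:
send_rows(
  series=[
    [0,0,0,0],
    [0,0,0,0],
    [0,0,0,0],
  ],
  hand=36,
  grip_force=20,
)

```text
time_s: 9.45
ee_pos: [0.3114, -0.0516, 0.0568]
tool_rot: [-0.0, 0.773, -0.634, 0.001]
wrist_force: [1.6, -0.4, 0.2]
opening: 0.0432
grasp_force: 60.3
```

Request:
send_rows(
  series=[
    [0,0,2,0],
    [0,0,2,0],
    [0,0,2,0],
    [0,0,2,0],
    [0,0,0,0],
  ],
)

```text
time_s: 9.87
ee_pos: [0.3118, -0.052, 0.0491]
tool_rot: [-0.0, 0.773, -0.634, 0.001]
wrist_force: [2.3, -8.4, 9.9]
opening: 0.0433
grasp_force: 61.5
```

Request:
send_rows(
  series=[
    [0,0,3,0],
    [0,0,3,0],
    [0,0,3,0],
    [0,0,3,0],
    [0,0,3,0],
    [0,0,0,0],
  ],
)

```text
time_s: 10.37
ee_pos: [0.3115, -0.0518, 0.0338]
tool_rot: [-0.0, 0.773, -0.634, 0.001]
wrist_force: [2.2, -5.9, 6.0]
opening: 0.0434
grasp_force: 61.5
```

Request:
send_rows(
  series=[
    [0,0,0,0],
    [0,0,0,0],
    [0,0,0,0],
    [0,0,-10,0],
    [0,0,-25,0],
    [0,0,-35,0],
    [0,0,-35,0],
    [0,0,-35,0],
  ],
  hand=64,
)

```text
time_s: 11.03
ee_pos: [0.3091, -0.0511, 0.1751]
tool_rot: [0.0, 0.773, -0.634, -0.001]
wrist_force: [1.6, 0.0, 0.5]
opening: 0.0637
grasp_force: 0.0
```

Request:
send_rows(
  series=[
    [0,0,-15,-0.12],
    [0,0,-15,-0.12],
    [0,0,-15,-0.12],
    [0,0,0,-0.12],
    [0,0,0,-0.12],
    [0,0,0,-0.12],
    [0,0,0,-0.12],
    [0,0,0,-0.12],
  ],
)

```text
time_s: 11.7
ee_pos: [0.3097, -0.0512, 0.2185]
tool_rot: [0.0, 0.979, -0.203, -0.001]
wrist_force: [-0.4, -0.0, -0.9]
opening: 0.0643
grasp_force: 0.0
```

Request:
send_rows(
  series=[
    [0,0,0,-0.12],
    [0,0,0,-0.12],
    [0,0,0,-0.12],
    [0,0,0,-0.12],
    [0,0,0,-0.12],
    [0,0,0,-0.12],
    [0,0,0,-0.12],
    [0,0,0,-0.12],
  ],
)

```text
time_s: 12.37
ee_pos: [0.3096, -0.0512, 0.2184]
tool_rot: [-0.0, 0.962, 0.273, -0.001]
wrist_force: [0.4, 0.1, -0.2]
opening: 0.0638
grasp_force: 0.0
```

Request:
send_rows(
  series=[
    [0,0,0,-0.12],
    [0,0,0,-0.12],
    [0,0,0,-0.12],
    [0,0,0,-0.12],
    [0,0,0,-0.12],
    [0,0,0,-0.12],
    [0,0,0,-0.12],
    [0,0,0,-0.12],
  ],
)

```text
time_s: 13.03
ee_pos: [0.3097, -0.0512, 0.2184]
tool_rot: [-0.001, 0.728, 0.686, -0.0]
wrist_force: [-0.0, 0.5, -0.6]
opening: 0.0642
grasp_force: 0.0
```

Request:
send_rows(
  series=[
    [0,0,0,-0.12],
    [0,0,0,-0.12],
    [0,0,0,-0.02],
    [0,0,0,0],
  ],
)

```text
time_s: 13.37
ee_pos: [0.3099, -0.0513, 0.2185]
tool_rot: [-0.0, 0.636, 0.772, -0.0]
wrist_force: [-0.5, 0.3, 0.2]
opening: 0.0642
grasp_force: 0.0
```

```bash
python3 - <<'E'
from h import *
import json
st=telemetry.state();im=imaging.grab_frame('wrist');save('w3',im);json.dump({k:np.array(v).tolist() for k,v in st.items()},open('w3.json','w'))
print(st['ee_pos'],st['joints'],st['time_s'])
W=cam('wrist',st);print(proj(W,[[.3115,-.052,.036]]))
E
```

```text
[ 0.30990835 -0.0512818   0.21853634] [-1.68799182e-01 -1.14811747e-01  2.27165988e+00  4.25305435e-05
  9.85566973e-01 -3.62053989e-01] 13.3667
[[283.0609885  187.94684933]]
```

View pics/w3.png

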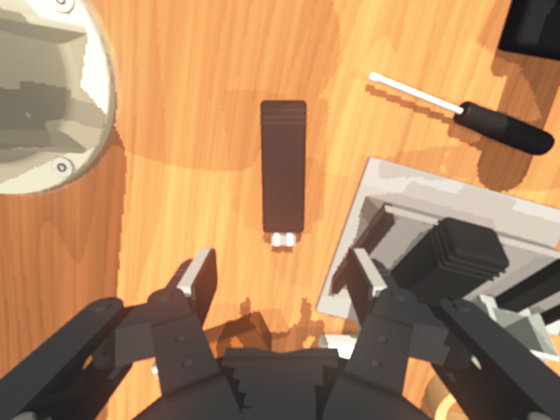

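The pack lies flat and aligned with the tool: ribs at the top (283,101), tongue at (284,240), body end at row 232. Next I work out its centre in tool axes.

```bash
python3 - <<'E'
from h import *
import json
np.set_printoptions(precision=4,suppress=True)
st=json.load(open('w3.json'));W=cam('wrist',st);r=R.from_quat(np.roll(st['tool_rot'],-1)).as_matrix();e=np.array(st['ee_pos'])
a=onz(W,(284,101),.034);b=onz(W,(283,232),.036);t=onz(W,(284.5,246),.02)
print(a,b,t,np.linalg.norm(a-b),np.linalg.norm((a-t)[:2]))
for p in(a,b,t):print((r.T@(p-e)*1000).round(1))
E
```

```text
[0.2963 0.0299 0.034 ] [ 0.3206 -0.0988  0.036 ] [ 0.3269 -0.1213  0.02  ] 0.13099178007965254 0.15426672112589102
[ 82.3   2.4 184.6]
[-48.7   1.5 182.5]
[-72.    3.3 198.5]
```

Request:
send_rows(
  series=[
    [5,2,20,0],
    [6,0,35,0],
    [0,0,38,0],
    [0,0,38,0],
    [0,0,30,0],
    [0,0,15,0],
    [0,0,10,0],
    [0,0,0,0],
  ],
)

```text
time_s: 14.08
ee_pos: [0.3088, -0.04, 0.0311]
tool_rot: [-0.002, 0.636, 0.772, -0.001]
wrist_force: [0.2, 0.7, -1.0]
opening: 0.064
grasp_force: 0.0
```

Request:
send_rows(
  series=[
    [0,0,0,0],
    [0,0,0,0],
    [0,0,0,0],
    [0,0,0,0],
    [0,0,0,0],
    [0,0,0,0],
  ],
  hand=35,
  grip_force=60,
)

```text
time_s: 14.58
ee_pos: [0.3108, -0.0403, 0.0334]
tool_rot: [0.001, 0.635, 0.772, 0.0]
wrist_force: [-1.0, -0.1, 9.8]
opening: 0.0435
grasp_force: 62.7
```

Request:
send_rows(
  series=[
    [0,0,-20,0],
    [0,0,-35,0],
    [0,0,-38,0],
    [0,0,-38,0],
    [0,0,-38,0],
    [0,0,-30,0],
    [0,0,-10,0],
    [0,0,0,0],
  ],
)

```text
time_s: 15.25
ee_pos: [0.3117, -0.0404, 0.2445]
tool_rot: [0.003, 0.635, 0.773, 0.002]
wrist_force: [0.8, -0.2, -2.4]
opening: 0.0428
grasp_force: 63.3
```

```bash
python3 - <<'E'
from h import *
o=np.array([.513,-.0965]);w=pts(o,86.3)
st=telemetry.state();print(st['ee_pos'],st['joints'],st['grasp_force'])
r=R.from_quat(np.roll(st['tool_rot'],-1)).as_matrix();print('yaw',np.degrees(np.arctan2(r[1,0],r[0,0])))
for x in(.042+.055,):
    print(w((x,-.06,.12)))
E
```

```text
[ 0.3116808  -0.04043925  0.24452121] [-1.33808993e-01 -1.59726604e-01  2.24124841e+00  1.30061936e-05
  1.05371899e+00 -3.28586305e-01] 63.34614872932434
yaw 101.15920020100941
[ 0.57913457 -0.00357412  0.12      ]
```

Request:
send_rows(
  series=[
    [-2.3,25,0,0],
    [-2.3,35,0,0],
    [-2.3,36,0,0],
    [-2.3,36,0,0],
    [-2.3,36,0,0],
    [-2.3,36,0,0],
    [-2.3,32,0,0],
    [-2.3,20,0,0],
  ],
)

```text
time_s: 15.92
ee_pos: [0.5671, -0.0081, 0.2393]
tool_rot: [-0.001, 0.635, 0.773, -0.0]
wrist_force: [0.3, 0.4, -3.0]
opening: 0.043
grasp_force: 63.1
```

Request:
send_rows(
  series=[
    [0,0,0,0.12],
    [0,0,0,0.12],
    [0,0,0,0.12],
    [0,0,0,0.12],
    [0,0,0,0.12],
    [0,0,0,0.12],
    [0,0,0,0.12],
    [0,0,0,0.12],
  ],
)

```text
time_s: 16.58
ee_pos: [0.5638, -0.0087, 0.2394]
tool_rot: [-0.001, 0.921, 0.389, -0.002]
wrist_force: [0.3, -0.8, -2.8]
opening: 0.043
grasp_force: 63.3
```

Request:
send_rows(
  series=[
    [0,0,0,0.12],
    [0,0,0,0.12],
    [0,0,0,0.12],
    [0,0,0,0.12],
    [0,0,0,0.12],
    [0,0,0,0.12],
    [0,0,0,0.12],
    [0,0,0,0.12],
  ],
)

```text
time_s: 17.25
ee_pos: [0.5638, -0.0087, 0.2394]
tool_rot: [0.0, 0.997, -0.08, -0.002]
wrist_force: [-0.2, -0.1, -2.8]
opening: 0.0431
grasp_force: 63.3
```

Request:
send_rows(
  series=[
    [0,0,0,0.12],
    [0,0,0,0.12],
    [0,0,0,0.12],
    [0,0,0,0.12],
    [0,0,0,0.12],
    [0,0,0,0.12],
    [0,0,0,0.12],
    [0,0,0,0.12],
  ],
)

```text
time_s: 17.92
ee_pos: [0.5638, -0.0087, 0.2394]
tool_rot: [0.001, 0.847, -0.531, -0.001]
wrist_force: [-0.3, 0.4, -2.5]
opening: 0.0428
grasp_force: 63.3
```

Request:
send_rows(
  series=[
    [0,0,20,0.12],
    [0,0,30,0.12],
    [0,0,30,0.02],
    [0,0,15,0],
    [0,0,0,0],
  ],
)

```text
time_s: 18.33
ee_pos: [0.561, -0.0086, 0.1412]
tool_rot: [0.003, 0.773, -0.634, -0.004]
wrist_force: [-1.0, -0.3, -3.6]
opening: 0.0431
grasp_force: 63.0
```

```bash
python3 - <<'E'
from h import *
st=telemetry.state();print(st['ee_pos'],st['joints'],st['wrist_force'])
a=imaging.grab_frame('scene');save('s4',cv2.resize(a[150:300,180:380],(800,600),interpolation=cv2.INTER_CUBIC))
E
```

```text
[ 0.56098654 -0.00861626  0.14124293] [-1.80287323e-02  3.96481165e-01  1.86240739e+00 -6.19505509e-06
  8.92179955e-01  2.92709671e+00] [-0.96890488 -0.28096587 -3.61627151]
```

View pics/s4.png

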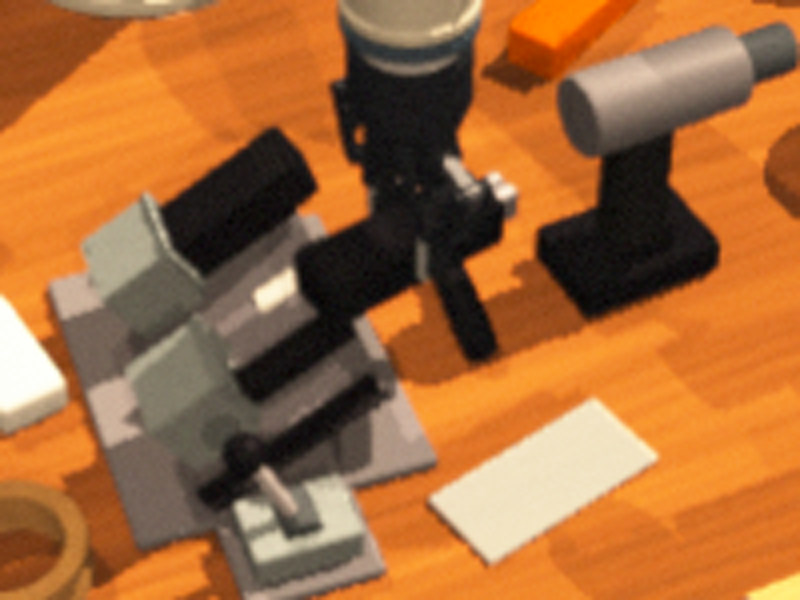

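The pack is level, with its blunt end over the far rib's top end at about (330,290) and its tongue at the right (505,190). Pressing down will make the rib tilt it contacts-down.

Request:
send_rows(
  series=[
    [0,-5,3,0],
    [0,0,4,0],
    [0,0,4,0],
    [0,0,3,0],
    [0,0,3,0],
    [0,0,3,0],
    [0,0,0,0],
  ],
)

```text
time_s: 18.97
ee_pos: [0.5703, -0.007, 0.1277]
tool_rot: [-0.001, 0.773, -0.634, 0.0]
wrist_force: [-2.6, 4.9, 7.7]
opening: 0.0432
grasp_force: 64.9
```

Request:
send_rows(
  series=[
    [0,0,3,0],
    [0,0,3,0],
    [0,0,3,0],
    [0,0,3,0],
    [0,0,2,0],
    [0,0,0,0],
  ],
)

```text
time_s: 19.47
ee_pos: [0.5708, -0.0056, 0.1144]
tool_rot: [-0.002, 0.773, -0.635, 0.0]
wrist_force: [-4.0, 14.7, 12.2]
opening: 0.043
grasp_force: 69.5
```

Request:
send_rows(
  series=[
    [0,0,3,0],
    [0,0,3,0],
    [0,0,3,0],
    [0,0,2,0],
    [0,0,0,0],
    [0,0,0,0],
  ],
)

```text
time_s: 19.97
ee_pos: [0.5709, -0.0055, 0.1034]
tool_rot: [-0.002, 0.773, -0.635, -0.0]
wrist_force: [-0.9, 16.2, 9.9]
opening: 0.0434
grasp_force: 74.4
```

```bash
python3 - <<'E'
from h import *
st=telemetry.state();print(st['ee_pos'],st['wrist_force'],st['time_s'])
a=imaging.grab_frame('scene');save('s5',cv2.resize(a[180:280,200:333],(800,600),interpolation=cv2.INTER_CUBIC))
E
```

```text
[ 0.57087177 -0.00545107  0.10335211] [-0.89463263 16.17396004  9.90058637] 19.9667
```

View pics/s5.png

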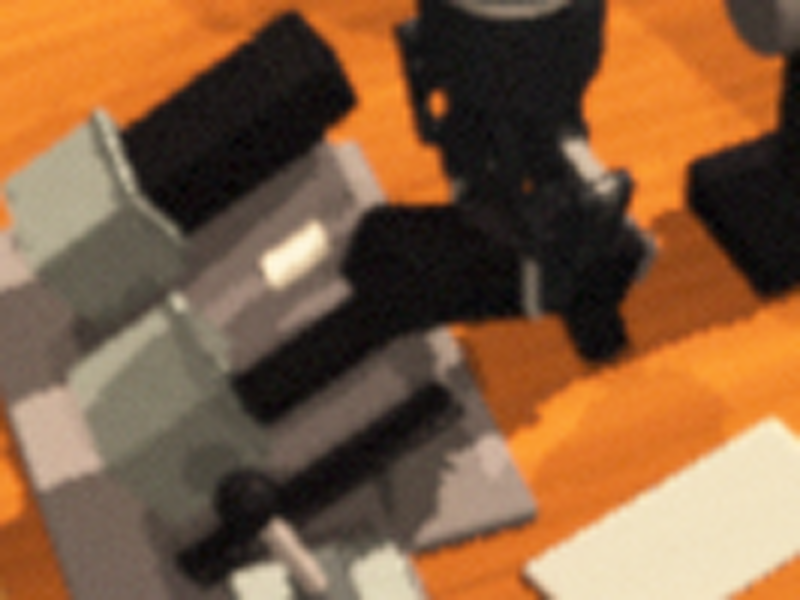

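```bash
python3 - <<'E'
from h import *
S=cam('scene');y=np.radians(101.)
for th in (0,15,20,25,30,35):
    t=np.radians(th);d=np.array([np.cos(y)*np.cos(t),np.sin(y)*np.cos(t),-np.sin(t)])
    n=np.array([np.cos(y)*np.sin(t),np.sin(y)*np.sin(t),np.cos(t)]);l=np.array([np.sin(y),-np.cos(y),0])
    g=np.array([.5709,-.0055,.0973]);c=g-.009*n+.005*d
    out=[]
    for a,b in((.022,.018),(.022,-.018),(-.022,.018)):
        P=proj(S,[c-.073*d+a*l+b*n,c-.02*d+a*l+b*n]);P=(P-[200,180])*6.0;out.append((P.round().tolist(),round((P[1,1]-P[0,1])/(P[1,0]-P[0,0]),2)))
    print(th,out)
E
```

```text
0 [([[401.0, 333.0], [507.0, 278.0]], np.float64(-0.52)), ([[403.0, 392.0], [507.0, 338.0]], np.float64(-0.53)), ([[342.0, 270.0], [446.0, 217.0]], np.float64(-0.5))]
15 [([[410.0, 299.0], [512.0, 269.0]], np.float64(-0.29)), ([[393.0, 367.0], [494.0, 336.0]], np.float64(-0.3)), ([[350.0, 236.0], [451.0, 209.0]], np.float64(-0.27))]
20 [([[415.0, 287.0], [515.0, 267.0]], np.float64(-0.2)), ([[392.0, 357.0], [491.0, 335.0]], np.float64(-0.22)), ([[354.0, 224.0], [454.0, 206.0]], np.float64(-0.18))]
25 [([[421.0, 275.0], [517.0, 264.0]], np.float64(-0.11)), ([[391.0, 346.0], [487.0, 333.0]], np.float64(-0.13)), ([[360.0, 212.0], [456.0, 203.0]], np.float64(-0.09))]
30 [([[428.0, 263.0], [520.0, 261.0]], np.float64(-0.02)), ([[392.0, 335.0], [484.0, 331.0]], np.float64(-0.04)), ([[367.0, 200.0], [458.0, 200.0]], np.float64(0.0))]
35 [([[435.0, 251.0], [522.0, 259.0]], np.float64(0.09)), ([[395.0, 323.0], [482.0, 329.0]], np.float64(0.06)), ([[374.0, 189.0], [461.0, 198.0]], np.float64(0.11))]
```

The blunt end's back-top corner is at about (372,207) and its top edge is nearly horizontal in the image, which matches 28–30° contacts-down. Next I lift, turn and line up over the bay.

Request:
send_rows(
  series=[
    [0,0,-10,0],
    [0,0,-20,0],
    [0,0,-25,0],
    [0,0,-30,0],
    [0,0,-25,-0.12],
    [0,0,-10,-0.12],
    [0,0,0,-0.12],
    [0,0,0,-0.12],
  ],
)

```text
time_s: 20.68
ee_pos: [0.5704, -0.0079, 0.2233]
tool_rot: [-0.0, 0.903, -0.43, 0.001]
wrist_force: [-0.6, 0.3, -2.6]
opening: 0.0429
grasp_force: 72.6
```

Request:
send_rows(
  series=[
    [0,0,0,-0.12],
    [0,0,0,-0.12],
    [0,0,0,-0.12],
    [0,0,0,-0.12],
    [0,0,0,-0.12],
    [0,0,0,-0.12],
    [0,0,0,-0.12],
    [0,0,0,-0.12],
  ],
)

```text
time_s: 21.35
ee_pos: [0.5697, -0.0079, 0.222]
tool_rot: [0.0, 0.999, 0.036, 0.0]
wrist_force: [-0.1, 0.5, -2.7]
opening: 0.0432
grasp_force: 72.6
```

Request:
send_rows(
  series=[
    [0,0,0,-0.12],
    [0,0,0,-0.12],
    [0,0,0,-0.12],
    [0,0,0,-0.12],
    [0,0,0,-0.12],
    [0,0,0,-0.12],
    [0,0,0,-0.12],
    [0,0,0,-0.12],
  ],
)

```text
time_s: 22.02
ee_pos: [0.5697, -0.0079, 0.222]
tool_rot: [0.0, 0.87, 0.493, 0.0]
wrist_force: [-0.6, -0.1, -3.4]
opening: 0.0431
grasp_force: 72.6
```

Request:
send_rows(
  series=[
    [0,0,0,-0.12],
    [0,0,0,-0.12],
    [0,0,0,-0.12],
    [0,0,0,-0.12],
    [0,0,0,0],
    [0,0,0,0],
  ],
)

```text
time_s: 22.52
ee_pos: [0.5698, -0.0078, 0.2219]
tool_rot: [0.0, 0.731, 0.682, 0.0]
wrist_force: [-0.1, -0.0, -3.1]
opening: 0.0432
grasp_force: 72.5
```

```bash
python3 - <<'E'
from h import *
st=telemetry.state();e=np.array(st['ee_pos']);r=R.from_quat(np.roll(st['tool_rot'],-1)).as_matrix()
print(e,st['joints'],st['time_s'],'yaw',np.degrees(np.arctan2(r[1,0],r[0,0])))
print(r.T@(np.array([.5767,-.0588,.1338])-e)*1000)
im=imaging.grab_frame('wrist');save('w6',im)
E
```

```text
[ 0.56977066 -0.00780054  0.22191864] [-1.62550091e-02  3.03803682e-01  1.78721833e+00 -1.38893036e-04
  1.05042780e+00  5.26151020e-02] 22.5167 yaw 86.05798903424132
[-50.39249345  10.4058649   88.12587862]
```

View pics/w6.png

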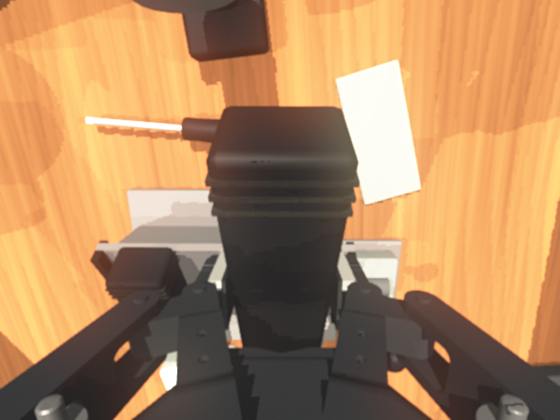

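The blunt end faces the camera with its ribs up, the tilt is consistent with about 28°, and the pack is centred. I move to a point 100 mm up the slope, then slide in along it.

Request:
send_rows(
  series=[
    [-4,5,10,0],
    [-4,5.4,18,0],
    [-4,0,18,0],
    [-4,0,15,0],
    [0,0,5,0],
    [0,0,0,0],
  ],
)

```text
time_s: 23.07
ee_pos: [0.5783, -0.0247, 0.1539]
tool_rot: [-0.001, 0.73, 0.683, -0.001]
wrist_force: [-0.0, 0.7, -2.5]
opening: 0.0431
grasp_force: 72.3
```

Request:
send_rows(
  series=[
    [-4.3,0,2.5,0],
    [-8.7,0,5,0],
    [-8.7,0,5,0],
    [-6.5,0,3.8,0],
    [-4.3,0,2.5,0],
    [0,0,0,0],
  ],
)

```text
time_s: 23.57
ee_pos: [0.5767, -0.0579, 0.1365]
tool_rot: [-0.0, 0.73, 0.683, -0.0]
wrist_force: [-0.5, -0.7, -3.1]
opening: 0.0428
grasp_force: 72.3
```

Request:
send_rows(
  series=[
    [-4.3,0,2.5,0],
    [-4.3,0,2.5,0],
    [-4.3,0,2.5,0],
    [-4.3,0,2.5,0],
    [0,0,0,0],
  ],
)

```text
time_s: 23.98
ee_pos: [0.5756, -0.0746, 0.1264]
tool_rot: [-0.0, 0.73, 0.684, -0.0]
wrist_force: [0.8, 0.5, -3.0]
opening: 0.0429
grasp_force: 72.3
```

Request:
send_rows(
  series=[
    [-3.5,0,2,0],
    [-3.5,0,2,0],
    [-3.5,0,2,0],
    [-3.5,0,2,0],
    [0,0,0,0],
  ],
)

```text
time_s: 24.4
ee_pos: [0.5749, -0.0879, 0.1184]
tool_rot: [-0.0, 0.73, 0.684, 0.0]
wrist_force: [0.8, 1.9, -6.6]
opening: 0.043
grasp_force: 72.1
```

Request:
send_rows(
  series=[
    [0,0,2,0],
    [-3.5,0,2,0],
    [-3.5,0,2,0],
    [-3.5,0,2,0],
    [0,0,0,0],
  ],
)

```text
time_s: 24.82
ee_pos: [0.574, -0.0971, 0.1124]
tool_rot: [-0.001, 0.73, 0.683, 0.001]
wrist_force: [-5.9, 8.9, 15.9]
opening: 0.0432
grasp_force: 75.6
```

Request:
send_rows(
  series=[
    [0,-1,-1.5,0],
    [-3.5,0,2,0],
    [-3.5,0,2,0],
    [-3.5,0,2,0],
    [0,0,0,0],
  ],
)

```text
time_s: 25.23
ee_pos: [0.5728, -0.1082, 0.1064]
tool_rot: [-0.0, 0.73, 0.683, 0.001]
wrist_force: [0.2, 4.5, -3.6]
opening: 0.0429
grasp_force: 73.1
```

Request:
send_rows(
  series=[
    [-1.7,0,1,0],
    [-1.7,0,1,0],
    [-1.7,0,1,0],
    [0,0,0,0],
  ],
)

```text
time_s: 25.57
ee_pos: [0.5726, -0.1129, 0.1038]
tool_rot: [-0.001, 0.73, 0.683, 0.001]
wrist_force: [-0.5, 6.0, 0.4]
opening: 0.043
grasp_force: 73.6
```

Request:
send_rows(
  series=[
    [-1.7,0,1,0],
    [-1.7,0,1,0],
    [-1.7,0,1,0],
    [0,0,0,0],
  ],
)

```text
time_s: 25.9
ee_pos: [0.5723, -0.1163, 0.1019]
tool_rot: [-0.002, 0.73, 0.683, 0.002]
wrist_force: [-2.9, 19.0, 14.7]
opening: 0.0432
grasp_force: 75.1
```

Request:
send_rows(
  series=[
    [-1.7,0,1,0],
    [-1.7,0,1,0],
    [0,0,0,0],
    [0,0,0,0],
  ],
)

```text
time_s: 26.23
ee_pos: [0.5724, -0.1165, 0.1018]
tool_rot: [-0.003, 0.731, 0.683, 0.003]
wrist_force: [-7.3, 39.4, 36.9]
opening: 0.0435
grasp_force: 77.6
```

Request:
send_rows(
  series=[
    [3.4,0,-2,0],
    [0,0,0,0],
  ],
)

```text
time_s: 26.4
ee_pos: [0.5723, -0.1163, 0.1019]
tool_rot: [-0.001, 0.73, 0.683, 0.001]
wrist_force: [-2.7, 17.6, 13.6]
opening: 0.0431
grasp_force: 75.1
```

Request:
send_rows(
  series=[
    [0,0,0,0],
    [0,0,0,0],
    [0,0,0,0],
    [0,0,-5,0],
    [0,0,-20,0],
    [0,0,-35,0],
    [0,0,-35,0],
    [0,0,-35,0],
  ],
  hand=54,
)

```text
time_s: 27.07
ee_pos: [0.5716, -0.1194, 0.232]
tool_rot: [-0.0, 0.73, 0.684, -0.0]
wrist_force: [0.5, 0.0, -0.6]
opening: 0.0539
grasp_force: 0.0
```

Request:
send_rows(
  series=[
    [2,0,-20,0],
    [4,0,-10,0],
    [0,0,0,0],
    [0,0,0,0],
  ],
)

```text
time_s: 27.4
ee_pos: [0.5721, -0.1129, 0.2599]
tool_rot: [-0.0, 0.73, 0.684, -0.0]
wrist_force: [-0.4, -0.2, -0.6]
opening: 0.054
grasp_force: 0.0
```

```bash
python3 - <<'E'
from h import *
import json
st=telemetry.state();im=imaging.grab_frame('wrist');save('w7',im);json.dump({k:np.array(v).tolist() for k,v in st.items()},open('w7.json','w'))
print(st['ee_pos'],st['time_s'])
c=im[80:290,70:410];save('w7c',cv2.resize(c,(800,494),interpolation=cv2.INTER_CUBIC))
E
```

```text
[ 0.57211185 -0.11292421  0.25988803] 27.4
```

View pics/w7c.png

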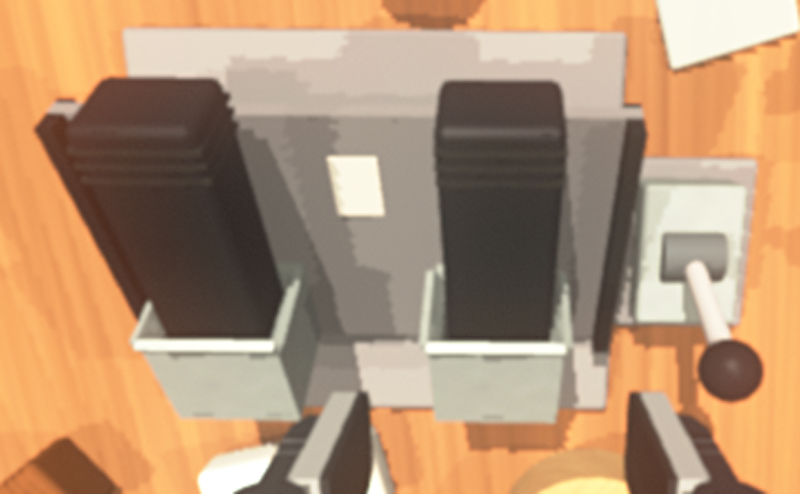

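Both packs sit alike: each blunt upper edge is at crop row 138, ribs at 180/182, pocket lips at 346/348. So pack_1 is home, contacts first. The ball is at crop (731,370), which is full-frame (381,237), still off. Now the lever: fingers shut, going down on its low side.

Request:
send_rows(
  series=[
    [-13,16,0,0],
    [-13,16,0,0],
    [-13,16,0,0],
    [-13,16,0,0],
    [-13,16,0,0],
    [-13.5,16.5,0,0],
    [0,0,0,0],
  ],
  hand=0,
)

```text
time_s: 28.03
ee_pos: [0.6648, -0.1998, 0.2574]
tool_rot: [-0.001, 0.73, 0.683, -0.001]
wrist_force: [-0.5, 0.2, 0.3]
opening: -0.0003
grasp_force: 0.0
```

```bash
python3 - <<'E'
from h import *
import json
W=cam('wrist',json.load(open('w7.json')));B=onz(W,(380.7,237.3),.102)
st=telemetry.state();e=np.array(st['ee_pos']);r=R.from_quat(np.roll(st['tool_rot'],-1)).as_matrix()
print(B,e,st['opening'],r.T@(B-e)*1000)
E
```

```text
[ 0.66543278 -0.16354102  0.102     ] [ 0.66481394 -0.1998422   0.25739413] -0.0002747854391365516 [ 36.30332845  -1.44948267 155.38810118]
```

Request:
send_rows(
  series=[
    [0,-1,20,0],
    [0,0,35,0],
    [0,0,35,0],
    [0,0,30,0],
    [0,0,20,0],
    [0,0,5,0],
    [0,0,0,0],
  ],
)

```text
time_s: 28.62
ee_pos: [0.6604, -0.1968, 0.1122]
tool_rot: [-0.003, 0.73, 0.684, -0.001]
wrist_force: [-1.0, -0.3, 0.1]
opening: -0.0
grasp_force: 0.0
```

Request:
send_rows(
  series=[
    [8,0,0,0],
    [10,0,0,0],
    [10,0,0,0],
    [10,0,0,0],
    [10,0,0,0],
    [10,0,0,0],
    [10,0,0,0],
    [0,0,0,0],
  ],
)

```text
time_s: 29.28
ee_pos: [0.6671, -0.1273, 0.1155]
tool_rot: [-0.0, 0.729, 0.684, 0.0]
wrist_force: [-0.1, 0.4, -0.1]
opening: -0.0
grasp_force: 0.0
```

Request:
send_rows(
  series=[
    [5,0,0,0],
    [5,0,0,0],
    [4,0,0,0],
    [0,0,0,0],
  ],
)

```text
time_s: 29.62
ee_pos: [0.6678, -0.1162, 0.1153]
tool_rot: [0.0, 0.73, 0.684, -0.001]
wrist_force: [-0.7, -3.0, -1.4]
opening: 0.0002
grasp_force: 1.7
```

Request:
send_rows(
  series=[
    [2,0,0,0],
    [1,0,0,0],
    [0,0,0,0],
  ],
)

```text
time_s: 29.87
ee_pos: [0.6678, -0.1157, 0.1153]
tool_rot: [0.001, 0.73, 0.684, -0.002]
wrist_force: [-1.0, -14.3, -1.9]
opening: -0.0004
grasp_force: 7.5
```

Request:
send_rows(
  series=[
    [-10,0,0,0],
    [-20,0,0,0],
    [-15,0,-10,0],
    [0,0,-30,0],
    [0,0,-38,0],
    [0,0,-38,0],
    [0,0,-30,0],
    [0,0,0,0],
  ],
)

```text
time_s: 30.53
ee_pos: [0.6683, -0.1589, 0.2702]
tool_rot: [0.005, 0.73, 0.683, 0.003]
wrist_force: [1.2, -0.3, 1.5]
opening: 0.0002
grasp_force: 0.0
```

```bash
python3 - <<'E'
from h import *
T=cam('top');im=imaging.grab_frame('top');g=cv2.cvtColor(im,cv2.COLOR_RGB2GRAY)
st=telemetry.state();print(st['ee_pos'],st['wrist_force'],st['time_s'])
w=pts(np.array([.513,-.0965]),86.3)
for a in(0,.85,1): 
    p=w((-.02+.08*np.sin(a-.5),-.155,.032+.08*np.cos(a-.5)));u=proj(T,[p])[0];i=u.round().astype(int);print(a,u.round(1))
print(g[132:152,318:376:2])
E
```

```text
[ 0.66720173 -0.15856527  0.26678423] [ 0.2672016   0.29639179 -0.02231517] 30.5833
0 [367.5 139.9]
0.85 [337.  136.7]
1 [331.6 137.1]
[[135 134 135 134 126 115 111  48  33  51 128 142 139 139 138 138 137 138
  137 138 138 137 138 133 111 103 103 107 107]
 [135 134 134 135 133 117  69  30  33  31  61 144 141 138 139 139 140 140
  139 139 140 139 131 120  93  95  98 102 103]
 [135 135 135 134 134 126  33  40  40  35  24 129 123 131 142 142 129 140
  140 139 140 138 118  96  84  89  93  95  97]
 [139 138 138 140 138 104  30  41  38  35  26 103 126 126 126 126 126 125
  127 131 146 142 141 112  73  78  83  87  90]
 [150 151 146 140 152  87  38  58  49  39  27  94 130 130 130 129 129 130
  129 130 148 146 147 148 143 107  74  77  82]
 [152 152 153 153 147  87  41  61  52  36  27  83 120 119 107 112 131 130
  130 131 152 150 146 147 148 146 141 106  72]
 [148 147 148 149 144  72  34  45  46  35  32  87 121 113 128 127 124 119
  115 107 119 109 131 150 149 148 149 149 146]
 [139 138 136 140 134  93  31  39  38  35  25 122 172 165 165 135 125 125
  126 114 130 141 128 117 146 144 145 145 14
[... 755 characters left out ...]
132 130 166 168 171 147  97 108 100  63  66  59
  111 107 104 132 120  91  86  87  86 143 136]
 [112 113 113 113 102 141 131 130 167 167 168 174 110 106 107  63  64  65
  110 107 102 173 126  90  81  83 101 142 138]
 [111 110 111 112 103 133 131 134 169 169 168 172 110 108 103  61  63  64
  108 104 129 175 121  87  83  80  98 132 140]
 [114 113 113 113 106 133 131 131 171 169 166 170 110 101 105 100  78  72
  104 131 171 176 114  90  81  80  95 129 141]
 [120 118 117 118 115 131 123 133 172 171 167 169  95 102 108  99  84  68
  175 171 171 172 100  86  82  81  96 133 142]
 [119 117 118 117 117 133 122 136 172 171 169 169  94 101 107  99  84  68
  177 170 167 170  96  87  85  83 100 134 145]]
```

```bash
python3 -c "
from workcell import workorder
print(workorder.hand_in())"
```

```text
the job is handed in; nothing more can be done
None
```

The wrong-way pack was pulled out, turned end for end and pushed home contacts first in the far bay, then the lever was thrown to its stop and the job handed in at about 30.6 s; hand-in returned no verdict, and my camera reading of the lever was about 0.90 rad (0.85 needed).

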